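Clear the instrument's lid and hold it open

TASK

A thin glass vial has been left standing on the closed lid of the blue instrument: pick it up with a light grip and set it down gently, upright, in the free part of the shallow steel tray, then raise the lid to 45 degrees and keep holding it there so that a colleague can reach into the sample chamber. The lid falls shut if let go, so never let it drop, and finish while still holding it; leave the tray and the other things on the bench where they are.

Things in the scene. Friction and masses are not known exactly. Their poses are not given: they have to be found in the camera images.
- instrument: dark blue benchtop instrument, fixed, 260 x 260 x 130 mm high without its lid; origin at the centre of its underside on the bench; x axis points from its front (display, round silver knob) to its far side, y to its left seen from its front, z up. The closed lid's upper face is 143 mm above the bench.
- lid (a joint): opening angle of the lid in rad: 0 is closed (level), growing as its front edge rises; 45 degrees is 0.785; stop at 1.25. The lid is a flat blue slab 250 x 250 x 12 mm, about 0.5 kg, free on its hinge, with no catch and no stay: it falls shut from every angle.
- lid_handle (a point): middle of the lid's handle: a straight round steel bar 10 mm thick and 110 mm long, parallel to the hinge (along the instrument's y), on two end posts; bar axis 35 mm above the lid's upper face, 30 mm in from the lid's front edge. Closed, it is at instrument x -95, y 0, z 178 mm. There are 100 mm of free bar between the posts, and the round bar can turn between the fingers. The point's x axis lies in the lid, z is the lid's normal.
- lid_hinge (a point): middle of the lid's hinge axis, which runs along the instrument's y at the far side: instrument x +125, y 0, z 131 mm. The handle bar's axis is 220 mm in front of it and 47 mm above it when closed.
- vial: thin-walled amber glass vial, round, 28 mm in diameter, 58 mm to the shoulder, with a white cap 23 mm in diameter; 70 mm high in all, about 50 g; it stands upright on the lid. Origin at the centre of its underside, z up along it. It breaks if squeezed with more than about 45 N at either finger.
- tray: shallow open steel tray, fixed, 160 (its x) x 120 (its y) mm outside, walls 3 mm thick and 18 mm high, floor 3 mm thick; origin at the centre of its underside on the bench. The jar stands in its -x half; its +x half is free.
- jar: clear glass jar with white cap, 40 mm in diameter, 45 mm high, standing in the tray 35 to 50 mm to -x of the centre of the tray and up to 30 mm to either side; origin at the centre of its underside. Leave it.
- tipbox: grey box with white cover, 122 x 87 x 67 mm high, on the bench on the other side of the instrument from the tray; origin at the centre of its underside. Leave it.
- beaker: glass beaker, 72 mm in diameter, 90 mm high; origin at the centre of its underside. Leave it.
- roll: upright white roll, 100 mm in diameter, 100 mm high; origin at the centre of its underside. Leave it.
- timer: small white timer lying flat, 50 x 60 x 22 mm; origin at the centre of its underside. Leave it.
- marker: black marker pen lying along its y, 120 mm long, 14 mm thick; origin under its middle. Leave it.
- flask: conical glass flask, 80 mm in diameter at the foot, 110 mm high; origin at the centre of its underside. Leave it.

How it is judged:
On the way, in this order (a step that is already met when the one before it is completed fails the run):
1. the vial stands upright in the tray, released, with the lid still shut (x of vial in the frame of tray between -0.063 and 0.063 m and y of vial in the frame of tray between -0.043 and 0.043 m and z of vial in the frame of tray below 0.008 m and angle between vial's own z axis and vertical below 0.1 rad and contact force between the fingers and vial below 0.05 N and linear speed of vial below 0.03 m/s and value of joint lid below 0.1 rad), for 0.2 s.
2. the lid is held open at 45 degrees by the fingers (value of joint lid between 0.698 and 0.873 rad and velocity of joint lid between -0.1 and 0.1 rad/s and contact force between the fingers and lid above 0.5 N), for 0.3 s.
At the end, for the whole second after the job is handed in: The lid is still, at 45 degrees give or take 5 (0.698 to 0.873 rad), carried by the fingers, which still touch it; the vial stands upright, released and at rest on the tray's floor; the seven other loose things are within 30 mm of where they were (all of step 2 and x of vial in the frame of tray between -0.063 and 0.063 m and y of vial in the frame of tray between -0.043 and 0.043 m and z of vial in the frame of tray below 0.008 m and angle between vial's own z axis and vertical below 0.1 rad and contact force between the fingers and vial below 0.05 N and linear speed of vial below 0.03 m/s and distance of each of jar, tipbox, beaker, roll, timer, marker, flask from where it was at the start of the episode below 0.03 m); the arm keeps its last pose, push and grip.
It fails at once if the vial is squeezed hard (more than about 45 N at a finger) (contact force between the fingers and vial above 90 N).
It fails at once if the vial is dropped or tipped over (angle between vial's own z axis and vertical above 0.8 rad or (contact force between the fingers and vial below 0.05 N and linear speed of vial above 0.5 m/s)).
It fails at once if the lid is raised before the vial is off it (value of joint lid above 0.1 rad and not (x of vial in the frame of tray between -0.063 and 0.063 m and y of vial in the frame of tray between -0.043 and 0.043 m and z of vial in the frame of tray below 0.008 m and angle between vial's own z axis and vertical below 0.1 rad)).
It fails at once if the lid is let fall (velocity of joint lid below -1.5 rad/s).
It fails at once if another thing on the bench is moved by more than 30 mm or tipped over (distance of any of jar, tipbox, beaker, roll, timer, marker, flask from where it was at the start of the episode above 0.03 m or angle between any of jar, tipbox, beaker, roll, timer, marker, flask's own z axis and vertical above 0.5 rad).
It also fails if it takes over 58 s, if anything falls off the work surface, if the arm or the gripper's body presses on something with over 40 N, if the wrist force passes 120 N, or if a joint passes its speed limit or range.

ROBOT

A 7-joint arm with a two-finger parallel gripper is mounted at the origin on the work surface. World frame = base frame: x ahead of the robot, y to its left, z up, the work surface at z = 0. Lengths are in m, angles in rad, forces in N, time in s.
With the tool pointing down it reaches from about 0.425 to 1.025 m from the base axis. Payload 9.4 kg.
Tool frame: the origin (TCP) lies at the very end of the fingers, on their centre line; the grasp point (between the pads) lies 19 mm behind it; z points along the fingers, y is the direction in which the jaws open and shut (so a half turn about z gives the same grasp; the last joint's range is limited). The gripper opens to 85 mm and grips with 20 to 120 N. Pads are 22 mm wide; open, the fingers measure 114 mm over their backs; the gripper's body (76 mm by 85 mm) begins 54 mm behind the grasp point. The pads swing forward as they close: fully open they stand 13 mm farther back than shut.
Start: joints at [1.253, 0.599, -0.003, 1.599, 0.002, 0.943, -0.08], TCP at [0.173, -0.704, 0.231] pointing down, gripper open.
Joint ranges: [-2.57, 2.57], [-0.35, 1.97], [-1.29, 1.29], [0.11, 2.56], [-1.05, 4.19], [0.11, 1.86], [-2.63, 2.63]. Speed limits (rad/s): [2.22, 2.22, 3.01, 3.01, 3.14, 3.14, 3.14].

INTERFACE

Orientations are given as a rotation vector (axis times angle).
In Python, from bench import robot, viewer, workorder, nets gives the robot as it stands.
- The arm moves only by the shell command python3 -m crank 'ROWS' [FORCE]. ROWS is JSON, a list of rows, each a list of 5 numbers: the shift along the world's x, y, z in mm, then the turn about the world's z in rad, then the opening, from 0 (shut) to 1 (fully open). In form: [[tx, ty, tz, twist, hand], ...]. A call has exactly 8 rows; each row is the pose to reach, as a shift and turn from the pose commanded when the call began; what a row does not reach only later rows make up. A row lasts 1/10 s, in which the tool goes at most 50 mm and 8.59 degrees, less where a joint would pass 70% of its speed; a pose out of reach is approached as far as the arm can. A call with a gripper value outside its range is refused whole. The fingers move at their own pace and stop on an object; FORCE is the grip in N (left out, the last holds). Time passes only in rows, so rows that repeat a pose let the fingers close, or fill a call up. It gives the time, the measured TCP pose, the force and the opening at its end, in the units of the state.
- robot.state(): the state, without advancing time (a new reading comes with each control period).
- viewer.get_image(name): name is "scene" or "top" or "wrist"; returns a dict with "pixels" (400x640x3 uint8, red, green, blue), "K" (3x3 intrinsics, pixels), "R" (3x3) and "t" (3): a world point X has camera coordinates R X + t. Camera axes: x right, y down, z forward; pixel columns grow to the right and rows downward; lengths in m; the calibration is good to about 2 mm. A picture is of the moment at which its call begins. There is no depth.
- workorder.hand_in(): hands the job in, once; it reports no verdict.
Trained networks look in a picture, given as the dict that the camera call returned (one of the last four; its "shot" number tells which), for a name from the list of things; names that differ only in an ending like _2 or _b are one class to them, and where a whole thing is asked for, a point or a joint stands for the part that bears it (a point fixed in the world has none). Each returns a list of dicts, best first, with "confidence" (0 to 1); they miss things now and then, are a little off and sometimes report something else, mostly with a low value. They report only what shows in the picture. A call takes as long as a camera call.
- nets.look_for(thing, picture): "rect" ([centre column, centre row, width, height] in pixels, round what is visible of it).
- nets.trace(thing, picture): "pixels" (400x640 bool, what is visible of it) and "rect" ([centre column, centre row, width, height] in pixels, round what is visible of it).
- nets.tip_of(thing, picture): "location" ([column, row] in pixels: a listed point, or the origin of a listed thing).
The state is a dict: "clock": time; "joints": joint angles; "joint_vel": joint speeds; "joint_efforts": joint torques, N m; "position": TCP position; "orientation": TCP orientation; "force": force on the tool from outside, world axes, zero at the start; "torque": the same for the moment, N m; "grip_width": finger opening in m.
Only numpy, scipy, OpenCV 4.12 (cv2) and the standard library are available. Lean on these libraries where they do the work, as an engineer would, in place of code of your own. Each camera call takes 0.05 s, during which the arm holds its last target. There are 200 camera calls.

## Working session

There is one attempt and no reset: what is moved stays moved. The work goes in short steps, Python scripts to look and compute and a shell command to move; the robot and the scene stay as the last step left them, time stands still between calls to the robot, and variables do not carry over. Pictures are saved under pics/ and viewed, about 8 in all and at most 12, crops included, and the job is handed in when it is done.

```bash
mkdir -p pics; cat > h.py <<'E'
import numpy as np, cv2
from bench import robot, viewer, workorder, nets
def ray(p,uv):
    d=p["R"].T@np.linalg.inv(p["K"])@np.array([uv[0],uv[1],1.]); return -p["R"].T@p["t"],d
def onz(p,uv,z):
    c,d=ray(p,uv); return c+d*(z-c[2])/d[2]
def proj(p,X):
    q=p["K"]@(p["R"]@np.array(X)+p["t"]); return q[:2]/q[2]
def tri(a,b):
    A=[];B=[]
    for p,uv in (a,b):
        c,d=ray(p,uv); d=d/np.linalg.norm(d); M=np.eye(3)-np.outer(d,d); A.append(M);B.append(M@c)
    return np.linalg.lstsq(np.vstack(A),np.hstack(B),rcond=None)[0]
def save(p,n): cv2.imwrite("pics/"+n,p["pixels"][:,:,::-1])
E
python3 - <<'E'
from h import *
np.set_printoptions(precision=4,suppress=True)
s=viewer.get_image("scene");t=viewer.get_image("top")
both=np.vstack([s["pixels"],t["pixels"]]);cv2.imwrite("pics/a.png",cv2.resize(both,(480,600),interpolation=cv2.INTER_AREA)[:,:,::-1])
save(s,"s.png");save(t,"t.png")
for n in ["vial","tray","lid_handle","lid_hinge","instrument","jar","tipbox","beaker","roll","timer","marker","flask"]:
    a=nets.tip_of(n,s);b=nets.tip_of(n,t)
    f=lambda l:[(np.round(x["location"]),round(x["confidence"],2)) for x in l[:2]]
    print(n,f(a),f(b), tri((s,a[0]["location"]),(t,b[0]["location"])) if a and b else "", onz(t,b[0]["location"],{"lid_handle":.178,"lid_hinge":.131,"vial":.143}.get(n,0)) if b else "")
print(robot.state())
E
```

```text
vial [(array([323., 207.]), 0.63)] [(array([316., 182.]), 0.56), (array([194., 207.]), 0.46)] [ 0.5978 -0.0828  0.1472] [ 0.5985 -0.0762  0.143 ]
tray [(array([245., 221.]), 0.71)] [(array([392., 228.]), 0.73)] [ 0.4669 -0.3154  0.0056] [ 0.4674 -0.3192  0.    ]
lid_handle [(array([354., 174.]), 0.66)] [(array([294., 217.]), 0.86)] [ 0.492  -0.0115  0.1795] [ 0.492  -0.0139  0.178 ]
lid_hinge [(array([340., 239.]), 0.9)] [(array([310., 147.]), 0.86)] [ 0.7052 -0.0547  0.1333] [ 0.7057 -0.0583  0.131 ]
instrument [(array([341., 250.]), 0.97), (array([163., 246.]), 0.32)] [(array([305., 198.]), 0.63), (array([240., 269.]), 0.48)] [ 0.5703 -0.0395 -0.0156] [ 0.5684 -0.0393  0.    ]
jar [(array([254., 215.]), 0.55), (array([323., 210.]), 0.55)] [(array([385., 242.]), 0.41)] [ 0.4231 -0.2956 -0.0038] [ 0.4232 -0.297   0.    ]
tipbox [(array([474., 238.]), 0.63)] [(array([194., 206.]), 0.83), (array([316., 181.]), 0.47)] [0.5425 0.3212 0.0039] [0.5428 0.3215 0.    ]
beaker [(array([474., 290.]), 0.74), (array([340., 239.]), 0.17)] [(array([209., 152.]), 0.9)] [ 0.7243  0.278  -0.0109] [0.7
[... 300 characters left out ...]
 -0.0942  0.    ]
flask [(array([164., 247.]), 0.57), (array([253., 214.]), 0.57)] [(array([444., 201.]), 0.61), (array([391., 230.]), 0.47)] [ 0.5591 -0.5101 -0.0155] [ 0.5549 -0.4921  0.    ]
{'clock': 1.3, 'joints': array([ 1.2533,  0.5993, -0.0025,  1.5994,  0.0018,  0.9429, -0.0798]), 'joint_vel': array([ 0.0005, -0.0015,  0.0004,  0.0006,  0.0009,  0.0006, -0.    ]), 'joint_efforts': array([ -0.0011, -77.6248,   1.5637, -25.8381,   0.0125,   0.0023,
        -0.    ]), 'position': array([ 0.1729, -0.7041,  0.2313]), 'orientation': array([ 3.1188,  0.3774, -0.0001]), 'force': array([ 0.2085, -0.4424,  0.0948]), 'torque': array([0.0062, 0.0124, 0.0074]), 'grip_width': 0.08549281874475598}
```

View pics/s.png

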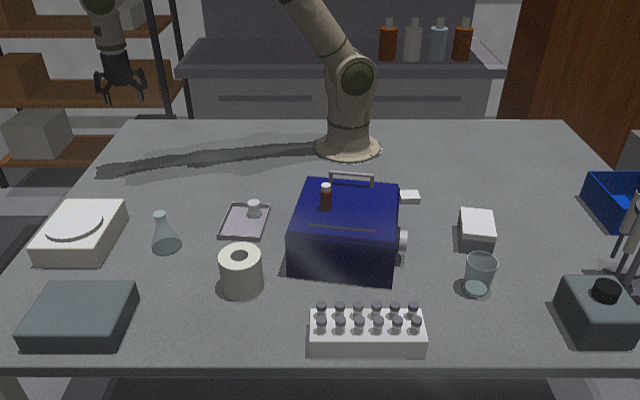

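View pics/t.png

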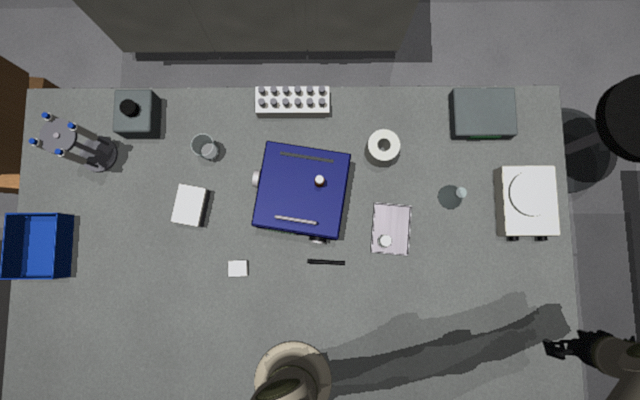

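The scene view shows the vial on the lid (323,200), the tray (245,221) with the jar in its near half, and the flask and roll clear of the tray. The top view shows the vial at (319,181), the bar at (296,220) and the tray at (391,229) with its free half upward (+x). Next I refine these with masks.

```bash
python3 - <<'E'
from h import *
np.set_printoptions(precision=4,suppress=True)
s=viewer.get_image("scene");t=viewer.get_image("top")
for n,z in [("tray",.018),("lid_handle",.178),("instrument",.14),("vial",.2)]:
    for nm,p in (("s",s),("t",t)):
        r=nets.trace(n,p)
        for m in r[:2]:
            ys,xs=np.nonzero(m["pixels"])
            P=np.array([onz(p,(x,y),z)[:2] for x,y in zip(xs,ys)],np.float32)
            print(n,nm,round(m["confidence"],2),np.round(m["rect"]),len(xs),cv2.minAreaRect(P*1000))
v=[nets.trace("vial",p)[0] for p in (s,t)]
# expected vial silhouette vs candidates
from scipy.optimize import least_squares
def rect(p,x,y):
    a=np.linspace(0,2*np.pi,24);Q=[proj(p,(x+r*np.cos(k),y+r*np.sin(k),.143+h)) for r,h in((.014,0),(.014,.058),(.0115,.07)) for k in a]
    Q=np.array(Q);return np.r_[(Q.min(0)+Q.max(0))/2]
f=lambda q:np.r_[rect(s,*q)-v[0]["rect"][:2],rect(t,*q)-v[1]["rect"][:2]]
o=least_squares(f,[.598,-.08]);print(o.x,o.fun,v[0]["rect"],v[1]["rect"])
E
```

```text
tray s 0.89 [245. 222.  57.  40.] 1500 ((481.19140625, -311.537353515625), (123.99650573730469, 184.43511962890625), 83.78654479980469)
tray t 0.55 [391. 231.  37.  51.] 1809 ((465.7366943359375, -310.62408447265625), (125.60609436035156, 161.4522247314453), 84.19245147705078)
lid_handle s 0.87 [341. 208. 109.  72.] 5998 ((623.385009765625, -33.34080505371094), (235.0424041748047, 287.1288146972656), 80.40148162841797)
lid_handle s 0.41 [239. 271.  45.  60.] 2258 ((855.8258666992188, -251.59494018554688), (174.20787048339844, 86.55659484863281), 16.262468338012695)
lid_handle t 0.64 [302. 188.  98.  95.] 7157 ((573.0423583984375, -31.59698486328125), (244.55641174316406, 246.5986785888672), 80.95573425292969)
instrument s 0.94 [347. 232. 126. 122.] 11155 ((636.3909912109375, -26.942047119140625), (280.5712890625, 444.3767395019531), 80.95761108398438)
instrument t 0.88 [301. 193. 102. 106.] 7802 ((570.3385009765625, -20.425445556640625), (278.9508361816406, 277.80499267578125), 79.9398422241211)
vial s 0.85 [325. 197.  14.  26.] 283 ((627.217529296875, -83.90130615234375), (114.21566772460938, 26.28665542602539), 0.010871732607483864)
vial t 0.39 [319. 182.  16.  12.] 86 ((587.9656982421875, -82.97334289550781), (25.131608963012695, 28.25967788696289), 89.58214569091797)
[ 0.5946 -0.0841] [-0.0093 -0.9092 -0.0151 -0.6007] [325.4, 197.1, 13.5, 26.1] [318.9, 181.7, 16.5, 12.0]
```

```bash
python3 -m crank '[[0,0,40,0,0.75],[20,40,80,0,0.75],[50,80,100,0,0.75],[80,120,100,0,0.75],[110,160,100,0,0.75],[140,200,100,0,0.75],[165,240,100,0,0.75],[190,280,100,0,0.75]]' 25
```

```text
clock: 2.7
position: [0.3604, -0.4278, 0.3316]
orientation: [3.118, 0.377, 0.001]
force: [0.3, 0.1, -0.0]
grip_width: 0.0638
```

```bash
python3 -m crank '[[30,45,0,-0.1,0.75],[60,90,0,-0.2,0.75],[90,135,0,-0.3,0.75],[120,180,0,-0.345,0.75],[150,225,-10,-0.345,0.75],[180,265,-20,-0.345,0.75],[210,305,-30,-0.345,0.75],[232,341,-40,-0.345,0.75]]'; python3 -m crank '[[0,0,0,0,0.75],[0,0,0,0,0.75],[0,0,0,0,0.75],[0,0,0,0,0.75],[0,0,0,0,0.75],[0,0,0,0,0.75],[0,0,0,0,0.75],[0,0,0,0,0.75]]'
python3 - <<'E'
from h import *
np.set_printoptions(precision=4,suppress=True)
w=viewer.get_image("wrist");save(w,"w1.png");s=viewer.get_image("scene");t=viewer.get_image("top")
print(-w["R"].T@w["t"],robot.state()["joints"],robot.state()["position"])
for n,z in(("vial",.143),("lid_handle",.178),("lid_hinge",.131)):
    for p in(w,s,t):
        for r in nets.tip_of(n,p)[:2]: print(n,r["location"],r["confidence"],onz(p,r["location"],z))
for X in((.595,-.084,.143),(.595,-.084,.213)):print(proj(w,X))
E
```

```text
clock: 3.5
position: [0.584, -0.1003, 0.2949]
orientation: [3.137, -0.164, 0.002]
force: [1.3, 0.4, -0.3]
grip_width: 0.0639
clock: 4.3
position: [0.5826, -0.1022, 0.2949]
orientation: [3.137, -0.164, 0.0]
force: [-0.3, -0.2, 0.2]
grip_width: 0.0643
[ 0.665  -0.1105  0.4377] [ 0.1778  0.3754 -0.1388  1.8355  0.0631  0.9349 -1.664 ] [ 0.5827 -0.102   0.2948]
vial [306.7, 175.9] 0.94 [ 0.5963 -0.0844  0.143 ]
vial [324.7, 207.3] 0.87 [ 0.5926 -0.0855  0.143 ]
vial [377.2, 152.0] 0.21 [ 0.6858 -0.2574  0.143 ]
lid_handle [253.2, 295.0] 0.8 [ 0.4855 -0.0171  0.178 ]
lid_handle [39.0, 86.5] 0.47 [0.7008 0.1193 0.178 ]
lid_handle [350.6, 174.1] 0.67 [ 0.4913 -0.0173  0.178 ]
lid_handle [293.8, 221.5] 0.98 [ 0.4796 -0.0128  0.178 ]
lid_hinge [261.2, 69.0] 0.73 [ 0.7003 -0.0535  0.131 ]
lid_hinge [604.5, 143.3] 0.46 [ 0.5957 -0.3892  0.131 ]
lid_hinge [337.2, 238.2] 0.68 [ 0.6995 -0.0573  0.131 ]
lid_hinge [307.2, 148.1] 0.64 [ 0.7021 -0.0502  0.131 ]
lid_hinge [448.2, 201.8] 0.5 [ 0.5375 -0.4641  0.131 ]
[306.4858 177.1988]
[301.2204 198.3483]
```

View pics/w1.png

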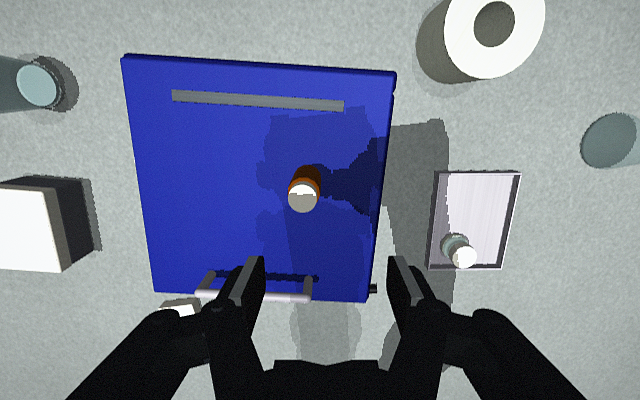

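The wrist view shows the vial (302,196) nearly central between the fingers, the tray's free half at about (482,205), and the bar at about (200,293)–(310,298).

```bash
python3 - <<'E'
from h import *
np.set_printoptions(precision=4,suppress=True)
w=viewer.get_image("wrist")
C=np.array([onz(w,u,.018)[:2] for u in((437,171),(521,171),(503,270),(429,270))]);print(C,C.mean(0))
print(cv2.minAreaRect((C*1000).astype(np.float32)))
for r in nets.tip_of("tray",w)[:2]+nets.tip_of("jar",w)[:2]:print(r["location"],r["confidence"],onz(w,r["location"],0))
print([onz(w,u,.178)[:2] for u in((200,293),(310,298))])
print([onz(w,u,.143)[:2] for u in((122,54),(396,72))], [onz(w,u,.143)[:2] for u in((172,95),(344,106))])
E
python3 -m crank '[[7,9,0,0,0.75],[13,17,-10,0,0.75],[13,17,-40,0,0.75],[13,17,-70,0,0.75],[13,17,-95,0,0.75],[13,17,-115,0,0.75],[13,17,-129,0,0.75],[13,17,-129,0,0.75]]' 25
```

```text
[[ 0.555  -0.26  ]
 [ 0.5425 -0.38  ]
 [ 0.3801 -0.3688]
 [ 0.3925 -0.25  ]] [ 0.4675 -0.3147]
((467.5512390136719, -314.41259765625), (120.5910415649414, 167.01065063476562), 86.05708312988281)
[468.2, 218.5] 0.95 [ 0.4681 -0.3169  0.    ]
[447.6, 244.9] 0.88 [ 0.4248 -0.2858  0.    ]
[array([0.4937, 0.037 ]), array([ 0.4759, -0.0746])]
[array([0.7238, 0.0658]), array([ 0.6839, -0.1767])] [array([0.6857, 0.0308]), array([ 0.6595, -0.1273])]
clock: 5.85
position: [0.5949, -0.0841, 0.1636]
orientation: [-3.137, 0.162, 0.006]
force: [-0.6, -0.5, 0.1]
grip_width: 0.0638
```

```bash
python3 -m crank '[[0,0,0,0,0.5],[0,0,0,0,0.35],[0,0,0,0,0.2],[0,0,0,0,0.2],[0,0,0,0,0.2],[0,0,0,0,0.2],[0,0,0,0,0.2],[0,0,0,0,0.2]]' 25; python3 -m crank '[[0,0,0,0,0.2],[0,0,0,0,0.2],[0,0,3,0,0.2],[0,0,8,0,0.2],[0,0,15,0,0.2],[0,0,22,0,0.2],[0,0,30,0,0.2],[0,0,30,0,0.2]]'
python3 - <<'E'
from h import *
w=viewer.get_image("wrist");save(w,"w2.png");print(robot.state()["force"])
E
```

```text
clock: 6.65
position: [0.5964, -0.0849, 0.167]
orientation: [-3.137, 0.164, -0.003]
force: [-0.2, 0.3, 6.5]
grip_width: 0.027
clock: 7.45
position: [0.5963, -0.0851, 0.1972]
orientation: [3.137, -0.164, 0.003]
force: [0.4, -0.1, -0.4]
grip_width: 0.027
[ 0.41280749 -0.90222103 -0.76133964]
```

View pics/w2.png

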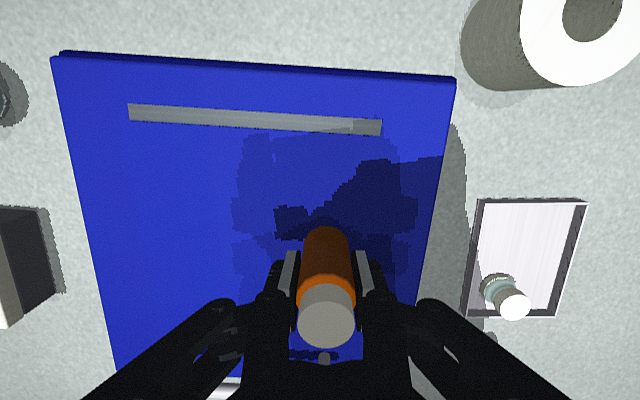

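The vial is upright between the pads at (326,300) and lifted; the tray's free half is clear at about (535,240).

```bash
python3 -m crank '[[-3,-8,10,0,0.2],[-11,-28,20,0,0.2],[-23,-58,20,0,0.2],[-37,-93,20,0,0.2],[-51,-128,20,0,0.2],[-65,-163,20,0,0.2],[-77,-193,20,0,0.2],[-86,-216,20,0,0.2]]'; python3 -m crank '[[-5,-11,0,0,0.2],[-7,-17,0,0,0.2],[-7,-17,-20,0,0.2],[-7,-17,-50,0,0.2],[-7,-17,-80,0,0.2],[-7,-17,-110,0,0.2],[-7,-17,-130,0,0.2],[-7,-17,-140,0,0.2]]';  python3 -m crank '[[0,0,0,0,0.2],[0,0,0,0,0.2],[0,0,0,0,0.2],[0,0,0,0,0.2],[0,0,0,0,0.2],[0,0,0,0,0.2],[0,0,0,0,0.2],[0,0,0,0,0.2]]'
python3 - <<'E'
from h import *
s=viewer.get_image("scene");w=viewer.get_image("wrist")
a=s["pixels"][150:300,160:360];b=w["pixels"]
cv2.imwrite("pics/c.png",np.vstack([cv2.resize(a,(400,300),interpolation=cv2.INTER_CUBIC),cv2.resize(b,(400,250))])[:,:,::-1]);print(robot.state()["force"],robot.state()["position"])
p=onz(s,(0,0),0)
for n,im in(("tray",w),("vial",w),("vial",s),("tray",s)):
  for r in nets.tip_of(n,im)[:1]:print(n,r["confidence"],onz(im,r["location"],.003 if n=="tray" else .03))
E
```

```text
clock: 8.3
position: [0.5079, -0.3038, 0.2162]
orientation: [3.136, -0.167, -0.001]
force: [0.2, 0.3, -1.7]
grip_width: 0.027
clock: 9.1
position: [0.5027, -0.3162, 0.0741]
orientation: [-3.136, 0.16, 0.003]
force: [0.3, -0.0, -1.0]
grip_width: 0.0272
clock: 9.9
position: [0.5027, -0.318, 0.0759]
orientation: [3.137, -0.164, 0.0]
force: [0.0, -0.3, -0.4]
grip_width: 0.0271
[ 0.1697921  -0.61703716 -0.47287016] [ 0.50263191 -0.31795837  0.07581898]
vial 0.59 [ 0.48946986 -0.31671789  0.03      ]
vial 0.6 [ 0.47317671 -0.32202803  0.03      ]
tray 0.96 [ 0.47346709 -0.30798942  0.003     ]
```

View pics/c.png

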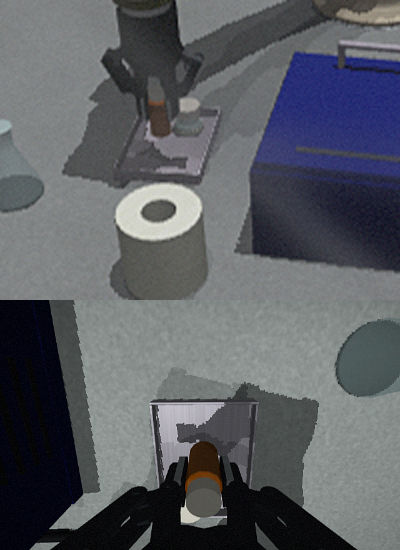

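The vial hangs upright over the tray's free half (scene crop 158,118), with the jar to its near side and no contact. I lower it gently.

```bash
python3 -m crank '[[0,0,-8,0,0.2],[0,0,-18,0,0.2],[0,0,-28,0,0.2],[0,0,-36,0,0.2],[0,0,-41,0,0.2],[0,0,-44,0,0.2],[0,0,-45,0,0.2],[0,0,-45,0,0.2]]'; python3 -m crank '[[0,0,0,0,0.2],[0,0,-1,0,0.2],[0,0,-1,0,0.2],[0,0,-2,0,0.2],[0,0,-2,0,0.2],[0,0,-3,0,0.2],[0,0,-3,0,0.2],[0,0,-3,0,0.2]]'
```

```text
clock: 11.0
position: [0.5027, -0.3179, 0.0308]
orientation: [-3.137, 0.164, -0.0]
force: [-1.1, -0.9, -0.5]
grip_width: 0.0269
clock: 11.8
position: [0.5026, -0.3179, 0.0278]
orientation: [-3.137, 0.164, 0.0]
force: [-0.6, -0.8, -0.9]
grip_width: 0.0271
```

```bash
python3 -m crank '[[0,0,-1,0,0.2],[0,0,-1,0,0.2],[0,0,-1,0,0.2],[0,0,-1,0,0.2],[0,0,-1,0,0.2],[0,0,-1,0,0.2],[0,0,-1,0,0.2],[0,0,-1,0,0.2]]'; python3 -m crank '[[0,0,0,0,0.2],[0,0,-1,0,0.2],[0,0,-1,0,0.2],[0,0,-1,0,0.2],[0,0,-1,0,0.2],[0,0,-1,0,0.2],[0,0,-1,0,0.2],[0,0,-1,0,0.2]]'
```

```text
clock: 12.6
position: [0.5028, -0.318, 0.027]
orientation: [3.137, -0.164, 0.0]
force: [-0.5, 0.7, 5.2]
grip_width: 0.027
clock: 13.4
position: [0.5028, -0.318, 0.0269]
orientation: [3.137, -0.164, 0.001]
force: [-2.0, 1.7, 16.1]
grip_width: 0.0275
```

Touchdown at z≈0.027. I relieve 1 mm, then open slowly.

```bash
python3 -m crank '[[0,0,1,0,0.2],[0,0,1,0,0.2],[0,0,1,0,0.34],[0,0,1,0,0.38],[0,0,1,0,0.44],[0,0,1,0,0.52],[0,0,1,0,0.6],[0,0,1,0,0.6]]'; python3 -m crank '[[0,0,0,0,0.65],[0,0,10,0,0.65],[0,0,25,0,0.65],[0,0,45,0,0.65],[0,0,70,0,0.65],[0,0,100,0,0.65],[0,0,130,0,0.65],[0,0,150,0,0.65]]'
python3 - <<'E'
from h import *
s=viewer.get_image("scene");w=viewer.get_image("wrist")
a=s["pixels"][150:300,160:360];b=w["pixels"]
cv2.imwrite("pics/d.png",np.vstack([cv2.resize(a,(400,300),interpolation=cv2.INTER_CUBIC),cv2.resize(b,(400,250))])[:,:,::-1])
for n,im in(("tray",w),("vial",w),("vial",s),("lid_handle",w),("lid_handle",s)):
  for r in nets.tip_of(n,im)[:1]:print(n,r["confidence"],onz(im,r["location"],{"vial":.003,"tray":0}.get(n,.178)))
print(robot.state()["joints"])
E
```

```text
clock: 14.2
position: [0.5026, -0.3179, 0.0268]
orientation: [-3.137, 0.164, 0.0]
force: [0.2, -1.1, -0.4]
grip_width: 0.0513
clock: 15.0
position: [0.5031, -0.3183, 0.1805]
orientation: [3.136, -0.164, 0.004]
force: [0.2, 0.2, 0.3]
grip_width: 0.0555
tray 0.57 [ 0.47019869 -0.31717989  0.        ]
vial 0.89 [ 0.50270991 -0.31229554  0.003     ]
vial 0.59 [ 0.50957462 -0.31858032  0.003     ]
lid_handle 0.77 [ 0.49888894 -0.02026193  0.178     ]
[ 0.55434945  0.51233164 -0.12387934  1.95150159  0.09586802  0.6846492
 -1.30304765]
```

View pics/d.png

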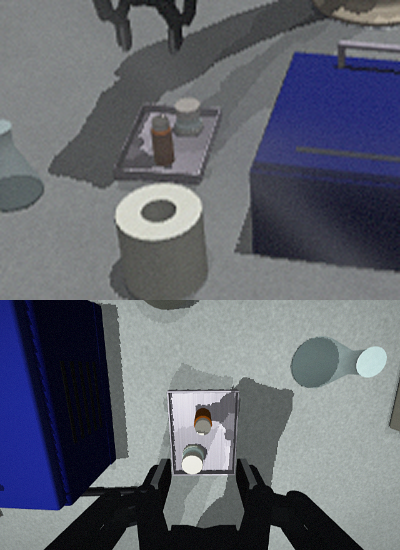

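The vial stands upright in the free half (scene crop 162,140; wrist 203,418), released. Next I go above the handle, jaws turned along the instrument's x.

```bash
python3 -m crank '[[0,0,25,0.05,0.9],[0,0,60,0.15,0.9],[0,20,90,0.3,0.9],[-2,50,110,0.44,0.9],[-4,80,120,0.58,0.9],[-6,115,120,0.72,0.9],[-8,150,120,0.86,0.9],[-10,180,120,1.0,0.9]]' 40; python3 -m crank '[[0,30,0,0.14,0.9],[-2,55,0,0.28,0.9],[-4,80,0,0.42,0.9],[-6,100,0,0.515,0.9],[-8,112,0,0.515,0.9],[-8,120,0,0.515,0.9],[-8,120,0,0.515,0.9],[-8,120,0,0.515,0.9]]'
python3 - <<'E'
from h import *
np.set_printoptions(precision=4,suppress=True)
w=viewer.get_image("wrist");save(w,"w4.png");s=viewer.get_image("scene");t=viewer.get_image("top")
st=robot.state();print(st["joints"],st["position"],st["orientation"])
for n,im in(("lid_handle",w),("lid_handle",s),("lid_handle",t),("lid_hinge",w),("vial",s),("vial",t)):
  for r in nets.tip_of(n,im)[:1]:print(n,r["location"],r["confidence"],onz(im,r["location"],{"vial":.003,"lid_hinge":.131}.get(n,.178)))
E
```

```text
clock: 16.15
position: [0.4921, -0.1361, 0.2962]
orientation: [-2.826, -1.369, 0.001]
force: [-0.1, -0.3, 0.1]
grip_width: 0.0772
clock: 16.95
position: [0.4847, -0.0187, 0.2966]
orientation: [-2.394, -2.035, 0.001]
force: [-0.2, -0.6, -0.9]
grip_width: 0.0767
[ 0.4112  0.2809 -0.6132  2.028   0.2067  0.8926 -0.476 ] [ 0.4847 -0.0188  0.2967] [ 2.3937  2.0346 -0.0005]
lid_handle [328.3, 194.6] 0.89 [ 0.4868 -0.0158  0.178 ]
lid_handle [348.9, 174.0] 0.91 [ 0.4908 -0.0217  0.178 ]
lid_hinge [534.9, 184.5] 0.61 [ 0.705  -0.0545  0.131 ]
vial [240.5, 229.9] 0.69 [ 0.5037 -0.3205  0.003 ]
vial [390.1, 215.0] 0.49 [ 0.5102 -0.3147  0.003 ]
```

View pics/w4.png

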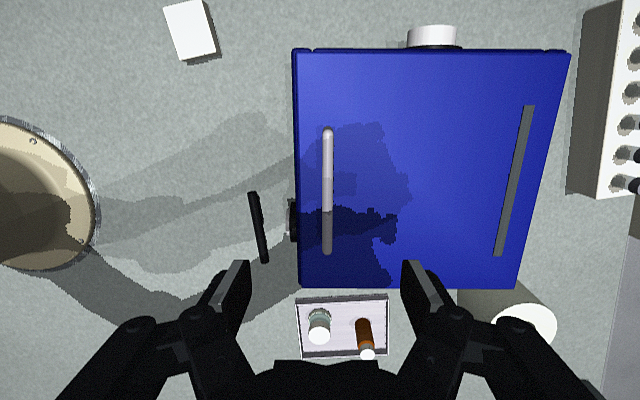

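The bar runs vertically at column 328 (rows 130–252), parallel to the pads and about centred between them; the vial stands in the tray below. I descend and close.

```bash
python3 -m crank '[[1,1,-20,0,0.9],[2,2,-45,0,0.9],[2,2,-70,0,0.9],[2,2,-95,0,0.9],[2,2,-115,0,0.9],[2,2,-130,0,0.9],[2,2,-137,0,0.9],[2,2,-137,0,0.9]]' 40;  python3 -m crank '[[0,0,0,0,0.6],[0,0,0,0,0.4],[0,0,0,0,0.25],[0,0,0,0,0.15],[0,0,0,0,0.05],[0,0,0,0,0],[0,0,0,0,0],[0,0,0,0,0]]' 40
```

```text
clock: 18.2
position: [0.4864, -0.0159, 0.1592]
orientation: [-2.391, -2.036, 0.002]
force: [0.2, 0.6, 0.1]
grip_width: 0.077
clock: 19.0
position: [0.4867, -0.016, 0.1602]
orientation: [2.392, 2.036, 0.0]
force: [-0.9, -0.0, 6.3]
grip_width: 0.0087
```

```bash
python3 -m crank '[[0,0,0,0,0],[0,0,0,0,0],[0,0,0,0,0],[0,0,0,0,0],[0,0,0,0,0],[0,0,0,0,0],[0,0,0,0,0],[0,0,0,0,0]]' 40
python3 - <<'E'
import numpy as np
c,s=np.cos(-.16),np.sin(-.16)
for d in range(0,46,3):
    t=np.radians(d)+np.arctan2(47,220);x=220-225*np.cos(t)*(np.hypot(220,47)/225);z=np.hypot(220,47)*np.sin(t)-47
    print(d,np.round([x*c,x*s,z]))
E
```

```text
clock: 19.8
position: [0.4867, -0.016, 0.1602]
orientation: [2.392, 2.036, -0.0]
force: [-1.8, -0.4, 5.3]
grip_width: 0.0089
0 [ 0. -0.  0.]
3 [ 3. -0. 11.]
6 [ 6. -1. 23.]
9 [10. -2. 34.]
12 [14. -2. 45.]
15 [19. -3. 55.]
18 [25. -4. 66.]
21 [31. -5. 76.]
24 [38. -6. 85.]
27 [45. -7. 95.]
30 [ 52.  -8. 104.]
33 [ 60. -10. 112.]
36 [ 69. -11. 120.]
39 [ 78. -13. 128.]
42 [ 87. -14. 135.]
45 [ 96. -16. 142.]
```

Bar gripped (8.9 mm reading, the vial also read 1 mm low). First 12°.

```bash
python3 -m crank '[[1,0,5,0,0],[3,0,11,0,0],[4,-1,17,0,0],[6,-1,23,0,0],[8,-1,29,0,0],[10,-2,34,0,0],[12,-2,40,0,0],[14,-2,45,0,0]]' 40
```

```text
clock: 20.6
position: [0.5008, -0.0183, 0.2053]
orientation: [2.392, 2.036, -0.001]
force: [0.1, -2.6, -5.0]
grip_width: 0.0085
```

```bash
python3 -m crank '[[2,0,5,0,0],[5,-1,10,0,0],[8,-1,16,0,0],[11,-2,21,0,0],[14,-2,26,0,0],[17,-3,31,0,0],[20,-4,36,0,0],[24,-4,40,0,0]]'; python3 -m crank '[[3,0,5,0,0],[7,-1,10,0,0],[10,-1,14,0,0],[14,-2,19,0,0],[18,-3,23,0,0],[22,-4,27,0,0],[26,-4,31,0,0],[31,-5,35,0,0]]'
```

```text
clock: 21.4
position: [0.5226, -0.022, 0.245]
orientation: [-2.39, -2.036, 0.006]
force: [-14.8, -2.9, 4.4]
grip_width: 0.0081
clock: 22.2
position: [0.5524, -0.027, 0.2804]
orientation: [-2.389, -2.035, 0.01]
force: [-19.3, -0.8, 15.4]
grip_width: 0.0083
```

The force shows an outward radial bind of about 25 N, so I shift outward by about 4 mm while finishing.

```bash
python3 -m crank '[[-1,0,2,0,0],[2,0,6,0,0],[6,-1,10,0,0],[10,-2,14,0,0],[14,-3,17,0,0],[18,-4,20,0,0],[22,-4,23,0,0],[25,-5,25,0,0]]'
python3 - <<'E'
from h import *
np.set_printoptions(precision=4,suppress=True)
s=viewer.get_image("scene");w=viewer.get_image("wrist");t=viewer.get_image("top")
a=s["pixels"][120:300,200:440]
cv2.imwrite("pics/e.png",np.vstack([cv2.resize(a,(480,300)),cv2.resize(w["pixels"],(480,300))])[:,:,::-1])
h=[nets.tip_of("lid_handle",p) for p in(s,t,w)]
for p,r in zip((s,t,w),h):
    for q in r[:1]:print(q["location"],q["confidence"],onz(p,q["location"],.32))
st=robot.state();print(st["position"],st["force"])
g=st["position"]+[0,0,.019];H=np.array([.704,-.0545,.131]);d=g-H;r=-d[0]*np.cos(.16)+d[1]*np.sin(.16)
print("r",np.hypot(r,d[2]),"lid deg",np.degrees(np.arctan2(d[2],r))-12.06)
E
```

```text
clock: 23.0
position: [0.5815, -0.0319, 0.3047]
orientation: [-2.392, -2.037, -0.001]
force: [4.7, -0.7, -12.5]
grip_width: 0.0082
[349.3, 143.3] 0.69 [ 0.5915 -0.0303  0.32  ]
[328.2, 279.9] 0.7 [ 0.5824 -0.0319  0.32  ]
[ 0.5812 -0.0318  0.3045] [  4.7836  -1.8216 -13.1344]
r 0.22948222563878778 lid deg 44.97641805331756
```

View pics/e.png

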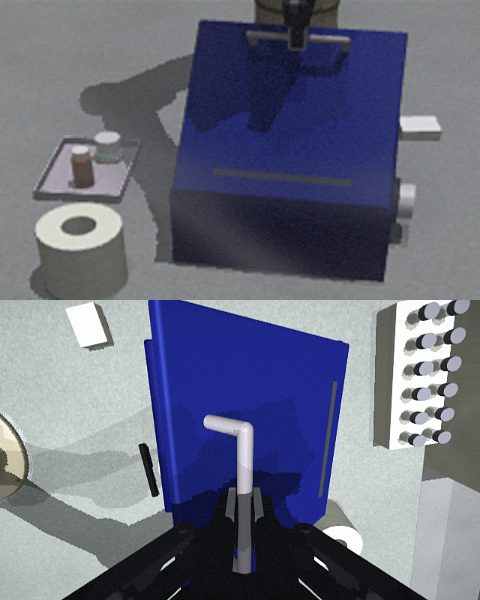

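The scene crop shows the lid raised, with the bar (298,40) in the fingers and the vial upright in the tray (82,168); the wrist view shows the bar between the pads (245,510). Kinematics give about 45°. I relieve 1 mm, hold and check that it stays steady.

```bash
python3 -m crank '[[0,0,-1,0,0],[1,0,-1,0,0],[1,0,-1,0,0],[1,0,-1,0,0],[1,0,-1,0,0],[1,0,-1,0,0],[1,0,-1,0,0],[1,0,-1,0,0]]' 
python3 - <<'E'
from h import *
np.set_printoptions(precision=4,suppress=True)
s=viewer.get_image("scene");t=viewer.get_image("top")
for n,z in(("vial",.003),("jar",.003),("tipbox",0),("beaker",0),("roll",0),("timer",0),("marker",0),("flask",0)):
    print(n,[onz(p,r["location"],z)[:2] for p in(s,t) for r in nets.tip_of(n,p)[:1]])
# lid angle: front edge corners from mask in scene -> compare with predicted corners
m=nets.trace("lid_handle",s)[0];ys,xs=np.nonzero(m["pixels"]);print(m["confidence"],"lid mask top row",np.percentile(ys,1))
c,sn=np.cos(-.16),np.sin(-.16);H=np.array([.704,-.0545,.131])
for d in(40,45,50):
    a=np.radians(d);x=-.25*np.cos(a)+.012*np.sin(a);z=.25*np.sin(a)+.012*np.cos(a)
    print(d,[proj(s,H+[x*c-y*sn,x*sn+y*c,z]) for y in(-.125,.125)])
for k in(-1,0):pass
p=s["pixels"][:,:,::-1].astype(int);col=[c for c in(310,390)]
for cc in col:
    b=p[:,cc];k=(b[:,0]>40)&(b[:,0]>2*b[:,2])&(b[:,0]>1.8*b[:,1]);print(cc,np.nonzero(k)[0][:4])
st=robot.state();print(st["position"],st["force"],st["grip_width"],st["joint_vel"])
E
```

```text
clock: 24.1
position: [0.5811, -0.0318, 0.3043]
orientation: [-2.392, -2.037, 0.001]
force: [-4.9, -3.1, 0.8]
grip_width: 0.0083
vial [array([ 0.4996, -0.3183]), array([ 0.5112, -0.3189])]
jar [array([ 0.4282, -0.3049]), array([ 0.4353, -0.2904])]
tipbox [array([0.5406, 0.3209]), array([0.5346, 0.3203])]
beaker [array([0.7302, 0.279 ])]
roll [array([ 0.7267, -0.2837]), array([ 0.7152, -0.2768])]
timer [array([0.3512, 0.1716]), array([0.3308, 0.1614])]
marker [array([0.7351, 0.2717]), array([0.547 , 0.3203])]
flask [array([ 0.5699, -0.5157]), array([ 0.5542, -0.5057])]
0.65 lid mask top row 135.0
40 [array([299.0153, 133.5172]), array([401.9658, 140.9429])]
45 [array([297.5695, 130.5649]), array([402.4657, 138.0444])]
50 [array([295.9759, 128.2772]), array([402.9162, 135.835 ])]
310 [133 134 135 136]
390 [139 140 141 142]
[ 0.5811 -0.0318  0.3043] [-5.0759 -2.2742  0.3046] 0.008345958115953832 [-0.0006  0.0003 -0.0004  0.0007  0.0006  0.0003 -0.0015]
```

Kinematics (chord 0.173 m) give 45.2°, but the image edge suggests about 42–43°. I calibrate that edge check against the closed-lid picture.

```bash
python3 - <<'E'
from h import *
np.set_printoptions(precision=2,suppress=True)
s=viewer.get_image("scene");old=cv2.imread("pics/s.png").astype(int);new=s["pixels"][:,:,::-1].astype(int)
c,sn=np.cos(-.16),np.sin(-.16);H=np.array([.704,-.0545,.131])
def row(d,cc):
    a=np.radians(d);x=-.25*np.cos(a)+.012*np.sin(a);z=.25*np.sin(a)+.012*np.cos(a)
    q=[proj(s,H+[x*c-y*sn,x*sn+y*c,z]) for y in(-.125,.125)]
    return np.interp(cc,[q[0][0],q[1][0]],[q[0][1],q[1][1]])
def edge(p,cc):
    b=p[:,cc];k=(b[:,0]>40)&(b[:,0]>2*b[:,2])&(b[:,0]>1.8*b[:,1]);return np.nonzero(k)[0][0]-.5
from scipy.stats import linregress
for p,name,cs,ds in((old,"closed",list(range(312,328))+list(range(376,394)),(0,)),(new,"open",list(range(304,318))+list(range(382,398)),(40,42,44,46,48,50))):
    print(name,[(d,np.mean([edge(p,k)-row(d,k) for k in cs])) for d in ds])
st=robot.state();print(st["position"],st["force"])
E
```

```text
closed [(0, np.float64(1.145000789266586))]
open [(40, np.float64(-1.4179287403216734)), (42, np.float64(-0.18217478051685418)), (44, np.float64(0.9496663236932231)), (46, np.float64(1.973967970944915)), (48, np.float64(2.8870728518130573)), (50, np.float64(3.6853019848832957))]
[ 0.58 -0.03  0.3 ] [-3.99 -3.42  0.18]
```

The same check reads +1.15 px with the lid closed. With that bias removed, the open lid is at about 44.5°, which agrees with the kinematics. I hand in.

```bash
python3 -c "
from bench import workorder,robot
print(workorder.hand_in(),robot.state()['position'],robot.state()['force'])"
```

```text
the job is handed in; nothing more can be done
the job is handed in; nothing more can be done
```

The vial now stands upright and released in the free half of the tray. The arm was holding the lid at about 45° by its handle bar when I handed the job in, at roughly 24 s. The vial was gripped at 25 N, and as I set it down the wrist force reached 16 N before I backed off.

**Lid angle:** The arm's motion gave 45.2°. The lid's edge in the scene image first suggested 42–43°, but the same check was off by 1.15 px on the closed lid; with that corrected it gave about 44.5°. The arm was still, with the bar in the fingers and about 5 N at the wrist. On the way up the wrist force built to about 25 N, so I shifted the arm outward by a few millimetres to relieve it.

**Vial:** The final check put it at about (0.50, -0.32), where it was set down. The last picture I viewed, just before the final 1 mm adjustment, shows it standing upright.

**Other things:** The network's readings for six of the seven agree with the first ones to about 2 cm, within their own scatter. It never found the marker properly at the end, returning points on the beaker and the tip box. The last wrist picture shows the marker still lying in front of the instrument, and the arm did not go near it.

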